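Clamp a tube in the sawing jig with its swing bolt

TASK

Set the brass tube up in the little sawing jig, ready for cutting. Push the tube along its V-blocks until it butts against the length stop and lean on it with a firm thumb's push (about 15 N), then swing the hinged half of the clamp over and press its forked end down on the tube just as firmly, and last swing the bolt up into the fork so that its sprung cross-barrel rides over the lip and drops into its seat. Work by feel and do not force anything (25 N is too much: the brass dents and the pins bend), and leave the tools around the jig where they are.

Things in the scene. Friction and masses are not known exactly. Their poses are not given: they have to be found in the camera images.
- jig: grey cast tube-sawing jig, fixed; bed 104 x 166 x 10 mm. Origin on the table under the clamp's middle, z up, y along the tube from the stop to its free end, x across from the swing bolt (-x, robot's side) to the hinge. The tube's axis runs over the origin, 44 mm up. By y: stop face -70, saw guide -50 to -30, V-saddle with clamp -22 to 22, V-rest 52 to 66 mm; V-blocks 36 to 41 mm, hinge 53 mm high
- stop: length stop, a steel plate 36 mm wide at the -y end of the jig, its top 63 mm up, fixed to it. Origin on the face that the tube must butt against, at the height of the tube's axis; axes as the jig's
- tube: loose brass tube, 28 mm outside diameter, 160 mm long, 0.15 to 0.31 kg, lying in the V-blocks. Origin at its centre, y along it. At the start its -y end is 12 to 35 mm away from the stop; it slides along the V-blocks with 1 to 4 N and stays where it is left
- tube_end (a point): centre of the tube's free (+y) end face, 80 mm from the tube's centre; 160 mm from the stop face when the tube is home. It overhangs the V-rest, with free space round it
- cap (a joint): angle of the clamp's hinged upper half, rad: 0 = lying on the tube, grows as it swings up and back (starts 1.45 to 1.95, standing open). A stiff hinge: it stays where it is left and takes about 2 N at the fork to move; 0.15 kg. Once shut, 15 N down on the fork presses the tube with about 40 N
- cap_hinge (a point): centre of the hinge pin of the upper half (axis along the jig's y), 46 mm above the table
- cap_lug (a point): middle of the upper half's forked end, 69 mm from the hinge pin and, when shut, 5 mm higher than it. The fork is 27 mm wide (along y) and 10 mm thick, with free space beside it for fingers; its slot is 8 mm wide, open to -x. On the prongs' ends is a 2 mm lip with a sloping nose outside it and the barrel's seat inside
- bolt (a joint): angle of the swing bolt, rad: 0 = upright in the slot, grows leaning outward to -x (starts 0.72 to 0.98). Stiff pivot: stays where left, about 1 N at the knob to move. From 0.5 the barrel climbs the fork's nose (5 to 12 N at the knob), crosses the lip near 0.2 and drops in below 0.1; near -0.01 the stem meets the slot's bottom. Fingertips pushing the knob from outside should rise with it
- bolt_pivot (a point): centre of the swing bolt's pivot pin (axis along the jig's y), 22 mm above the table
- knob (a point): centre of the black knurled knob on the end of the swing bolt, 70 mm from the pivot pin; knob 23 mm in diameter, 16.5 mm long along the bolt. The stem is 6 mm thick; when the bolt stands upright the knob's underside is 26 mm above the seat
- barrel (a joint): how far the sprung steel cross-barrel (16 mm diameter, 24 mm long, lying across the bolt below the knob) is pushed up the bolt, m: 0 = down on the fork's seat, about 0.003 on top of the lip, -0.0015 with the bolt swung out. Its spring presses it down with 4 to 7 N
- tweezers_1: steel tweezers 123 mm long lying on the cutting mat; leave alone
- screwdriver: screwdriver 128 mm long lying on the table; leave alone
Mind the look-alikes: they are no part of the job. Several things have the shape of the jig; the one meant has the colours described above.

How it is judged:
By the outcome, as a careful person would: the job done as asked, in the order asked, and still so for the second after the job is handed in, with the robot touching nothing.
It also fails if it takes over 64 s, if anything falls off the work surface, if the arm or the gripper's body presses on something with over 40 N, if the wrist force passes 120 N, or if a joint passes its speed limit or range.

ROBOT

A 6-joint arm with a two-finger parallel gripper is mounted at the origin on a cart in front of the work surface, level with it; the furniture and walls round the work are solid. World frame = base frame: x ahead of the robot, y to its left, z up, the work surface at z = 0. Lengths are in m, angles in degrees, forces in N, time in s.
With the tool pointing down it reaches from about 0.3 to 1 m from the base axis. Payload 5.1 kg.
Tool frame: the origin (TCP) lies midway between the tips of the shut fingers; the grasp point (between the pads) lies 19 mm behind it; z points along the fingers, y is the line along which they close (so a half turn about z gives the same grasp; the last joint's range is limited). The gripper opens to 95 mm and grips with 3 to 60 N. Pads are 20 mm wide; open, the fingers measure 119 mm over their backs; the gripper's body (75 mm by 180 mm) begins 59 mm behind the grasp point.
Start: joints at [68.778, 7.093, 94.555, -0, 78.352, -4.733], TCP at [0.185, 0.623, 0.215] pointing down, gripper open.
Joint ranges: [-149.61, 149.61], [-58.7, 133.49], [1.44, 155.28], [-77.14, 257.14], [18.33, 153.61], [-166.67, 166.67]. Speed limits (degrees/s): [147.25, 147.25, 180, 180, 180, 180].

INTERFACE

Orientations are given as [roll, pitch, yaw] about the fixed x, y, z axes, in that order (R = Rz(yaw) Ry(pitch) Rx(roll)).
In Python, from cell import status, get_image, camera_model, order gives the robot as it stands.
- The arm moves only by the tool drive_tool, never from a script. Its argument "commands" is a list of rows, each a list of 3 entries, a list of its own where there are three numbers: the turn, a rotation vector about the tool's x, y, z in degrees, then the shift along the tool's x, y, z in mm, then the opening, from 0 (shut) to 1 (fully open). In form: [[[rx, ry, rz], [x, y, z], fingers], ...]. A call has 1 to 10 rows; each row shifts and turns the commanded pose from where the row before left it, along the tool's axes as they then stand; what a row does not reach is not made up. A row lasts 1/8 s, in which the tool goes at most 62.5 mm and 10.7 degrees, less where a joint would pass 70% of its speed; a pose out of reach is approached as far as the arm can. A call is refused whole if a number of a shift passes 62.5 or a number of a turn 10.7, either way. A call with a gripper value outside its range is refused whole. The fingers move at their own pace and stop on an object; "newtons" is the grip in N (left out, the last holds). Time passes only in rows, so rows that do not move let the fingers close. It gives the time, the measured TCP pose, the force, the opening and the grip force at its end, in the units of the state.
- status.sense(): the state, without advancing time (a new reading comes with each control period).
- get_image(name): name is "scene" or "top" or "wrist"; returns (picture, depth): 384x512x3 uint8, red, green, blue; 384x512 float32, m along the optical axis (not along the pixel's ray), 0 where there is no reading.
- camera_model(name): a dict with "intrinsics" (3x3 intrinsics, pixels), "pose" (4x4, takes a point from camera to world coordinates). Camera axes: x right, y down, z forward; pixel columns grow to the right and rows downward; lengths in m; the calibration is good to about 2 mm. The wrist camera is an equidistant fisheye: a pixel r from the principal point sees the ray r / f radians off the axis. A picture is of the moment at which its call begins: read the wrist's pose just before it. camera_model takes no time and is no camera call; for the wrist camera it gives the pose at the moment of the call.
- order.job_done(): hands the job in; it is judged then, once.
The state is a dict: "t": time; "qpos": joint angles; "joint_velocities": joint speeds; "joint_torque": joint torques, N m; "tool_pos": TCP position; "ee_rot": TCP orientation; "force": force on the tool from outside, world axes, zero at the start; "ft_torque": the same for the moment, N m; "width": opening from 0.0 (shut) to 1.0 (fully open); "gripper_force": force on a finger pad.
Only numpy, scipy, OpenCV 4.12 (cv2) and the standard library are available. Lean on these libraries where they do the work, as an engineer would, in place of code of your own. Each camera call takes 0.05 s, during which the arm holds its last target. There are 200 camera calls.

## Working session

There is one attempt and no reset: what is moved stays moved. The work goes in short steps, Python scripts to look and compute and a tool call to move; the robot and the scene stay as the last step left them, time stands still between calls to the robot, and variables do not carry over. Pictures are saved under pics/ and viewed, at most 10 in all, crops included, and the job is handed in when it is done.

Besides the shell and the picture viewer there is one more tool, called as a command line: name --argument value ..., lists and objects as JSON in quotes. drive_tool: Moves the arm, as the interface text tells. Its arguments: {"type":"object","properties":{"commands":{"type":"array","items":{"type":"array"}},"newtons":{"type":"number"}},"required":["commands"]}

```bash
mkdir -p pics; ls; python3 - <<'E'
from cell import status,get_image,camera_model
import cv2,numpy as np
print(status.sense())
for n in("scene","top"):
    p,d=get_image(n); cv2.imwrite(f"pics/{n}0.png",p[:,:,::-1]); np.savez(f"pics/{n}0.npz",p=p,d=d,**camera_model(n))
    print(camera_model(n))
a=[cv2.imread(f"pics/{n}0.png") for n in("scene","top")]
E
```

```text
pics
{'t': 0.0, 'qpos': array([ 6.87764539e+01,  7.13292636e+00,  9.46337983e+01, -5.96116852e-04,
        7.83521801e+01, -4.73305153e+00]), 'joint_velocities': array([-0.0026825 ,  0.00692252, -0.09082141, -0.06986077,  0.06079144,
        0.00350515]), 'joint_torque': array([ 1.59001200e-03, -4.17630064e+01, -3.59920835e+01,  7.75501644e-02,
        4.94759681e-02, -1.75438690e-04]), 'tool_pos': array([0.18430739, 0.62264916, 0.21339642]), 'ee_rot': array([-1.79881453e+02, -9.22962876e-03,  1.63509617e+02]), 'force': array([ 0.00731495,  0.34412328, -0.22145116]), 'ft_torque': array([-0.02872201, -0.04782376,  0.04118236]), 'gripper_force': 0.0, 'width': 1.000693212009675}
{'intrinsics': array([[442.15802994,   0.        , 251.22148991],
       [  0.        , 442.15802994, 187.60218685],
       [  0.        ,   0.        ,   1.        ]]), 'pose': array([[-0.57419455, -0.32485575,  0.75151139, -0.57148444],
       [-0.81857261,  0.24514217, -0.5194653 ,  0.96340799],
       [-0.01547584, -0.91344078, -0.40667732,  0.68975445],
       [ 0.        ,  0.        ,  0.        ,  1.        ]])}
{'intrinsics': array([[370.22126021,   0.        , 255.74971712],
       [  0.        , 370.22126021, 190.6267673 ],
       [  0.        ,   0.        ,   1.        ]]), 'pose': array([[-0.02795203, -0.98934168,  0.14290462,  0.38457822],
       [-0.99940861,  0.03052369,  0.01583474,  0.18938689],
       [-0.02002794, -0.1423775 , -0.98960979,  1.09298683],
       [ 0.        ,  0.        ,  0.        ,  1.        ]])}
```

View pics/scene0.png

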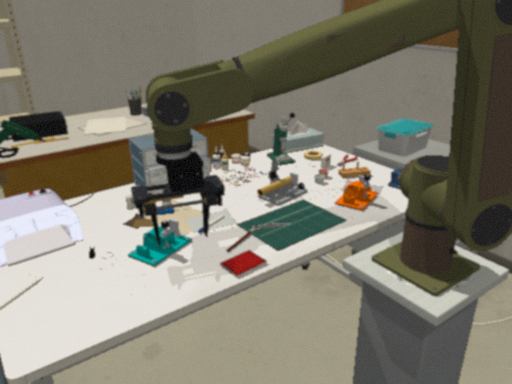

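View pics/top0.png

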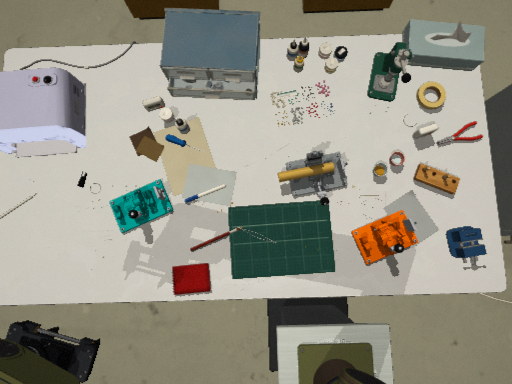

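The scene has three jig shapes: teal at top (140,205), orange at (385,238), and grey with the brass tube at (313,173). The blue vise at (466,242) is different. The grey one matches the description, so I'll check it in a close crop.

```bash
cat > h.py <<'E'
import numpy as np,cv2
def load(n):
    z=np.load(f"pics/{n}.npz"); return z["p"],z["d"],z["intrinsics"],z["pose"]
def cloud(n):
    p,d,K,T=load(n); v,u=np.mgrid[:384,:512]
    c=np.stack([(u-K[0,2])/K[0,0]*d,(v-K[1,2])/K[1,1]*d,d],-1)
    return p,c@T[:3,:3].T+T[:3,3],d
def onz(n,u,v,z):
    p,d,K,T=load(n); r=T[:3,:3]@np.linalg.solve(K,[u,v,1]); return T[:3,3]+r*(z-T[2,3])/r[2]
E
python3 - <<'E'
from h import *
p,X,d=cloud("top0")
a=cv2.resize(p[140:215,265:365],None,fx=6,fy=6,interpolation=cv2.INTER_CUBIC)
cv2.imwrite("pics/crop1.png",np.ascontiguousarray(a[:,:,::-1]))
h=cv2.cvtColor(p,cv2.COLOR_RGB2HSV)
m=(h[...,0]>18)&(h[...,0]<32)&(h[...,1]>130)&(d>0)
m[:140]=0;m[215:]=0;m[:,:265]=0;m[:,365:]=0
q=X[m]; print(m.sum(),q.min(0),q.max(0)); c=q[:,:2].mean(0); w,V=np.linalg.eigh(np.cov((q[:,:2]).T)); ax=V[:,1]; s=(q[:,:2]-c)@ax
print(c,ax,s.min(),s.max(),np.degrees(np.arctan2(ax[1],ax[0])))
for r in range(140,215,4): print(r,' '.join(f"{int(1000*z):3d}" for z in X[r,265:365:4,2]))
E
```

```text
506 [ 0.56119699 -0.01758009  0.04276149] [0.61188161 0.14121741 0.06254973]
[0.58544271 0.06149039] [-0.16673247  0.98600217] -0.0792074416490819 0.07940281231923883 99.59789205284689
140  -1   2   0  -1   1  -2  -1   0  -1  -2  -3  -3   0   0   0  -2   0   0   1   2  -1  -6   1   0  -2
144  -3  -1   0   0  -5  -6   1  -3   0  -3   0   0   0  -1  -5  -1  -3  -2  -1  -1  -3   0  -2  -2  -1
148  -3  -1  -1  -1   0  -1  -1  -1   0   0  -2  -2   1  -1   0   1  -6  -1  -2  -1  -1  -1  -4   0   0
152  -2  -3  -4   1  -4   0  -1   0  -2   0   2  -3 120 103 124  -1   0   0   6  -1   0   3   0   0   0
156   0   0  -2  -1  -2   3  -2   0   0   1  -2  88 110 100  59   5   8  11  12   0  -1   0   2   0   0
160  -2   0   5   0   4   1  -1   0   6  10  32  51  52  49  48   7  37   6  10  61  -2  -3   0   0  -4
164  -2  -5   0   0   0   0  13   8   5  12  17  39  42  37  51  54  57  60  15  62  45  -4  -1  -3  -1
168   1  -1  -3   4   1   0   9  33   9  52  52  54  57  57  60  54  56  55   6  50   0  -2   2  -1   0
172   0   0  -5   0  52  54  55  61  58  57  54  58  53  56  46  47  37  39   6  12
[... 360 characters left out ...]
   0   7   8  11  10  10   7  11  11   6   7   1   0  -3  -5   0  -2  -1  -2
192   0   1  -3  -1   0  -1  -1   8   9   8  12  10  -2  49  49  51  -2   0   0  -3  -2   0  -1  -3  -4
196   0   0  -4   0  -1  -1  -3   0  -2   0   0  -1  -1   2  53  -2  -4   0  -2  -2  -1  -1  -3   0   1
200  -1  -1   0  -2  -1  -4  -2   0   0   0  -3   0  -5   1  71  74  -2  -5  -3  -5  -3  -1  -3  -3  -1
204   1   0   0   0   0   1   0  -3   0   2   0   0   3  -1  62  67  -5  -2   0   0  -4  -3   1   0   0
208   2   1  -1   1   1   1   0   0   0   0   0   0   0   0   2   1  -2  -4  -2  -1  -1  -3  -1  -2  -1
212   1   3  -1  -1   0  -2   1   0   4   4   0  -1   3   2   3   0   1   0   0   0  -4   0   0   1   0
```

View pics/crop1.png

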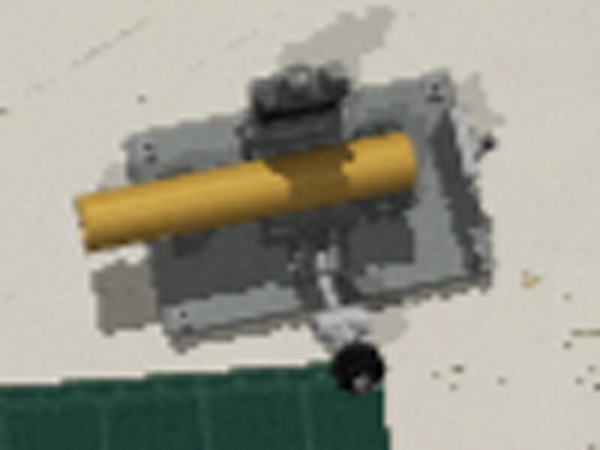

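The crop shows the grey jig and brass tube. The tube's free end is at crop (85,222), the stop at (470,200), the open cap at (300,100) and the knob at (358,368). Next I'll work out the jig's pose.

```bash
python3 - <<'E'
from h import *
f=lambda u,v,z: onz("top0",265+(u+.5)/6-.5,140+(v+.5)/6-.5,z)[:2]
C=np.array([f(128,135,.01),f(170,350,.01),f(492,287,.01),f(447,70,.01)]) # (+x+y),(-x+y),(-x,-y),(+x,-y)
print(C,C.mean(0),np.linalg.norm(np.roll(C,-1,0)-C,axis=1))
M=np.array([[52,83],[-52,83],[-52,-83],[52,-83]])/1000
A=C-C.mean(0); th=np.arctan2((M[:,0]*A[:,1]-M[:,1]*A[:,0]).sum(),(M*A).sum()); print("yaw",np.degrees(th))
R=np.array([[np.cos(th),-np.sin(th)],[np.sin(th),np.cos(th)]])
print("res",(A-M@R.T)*1000)
o=C.mean(0)
for nm,q in dict(tube=[.5854,.0615],knob=f(358,368,.072),tubeend=f(83,222,.044),tubeendm=f(415,160,.044),cap=f(298,85,.11),stop=f(465,185,.06)).items(): print(nm,np.array(q),(np.array(q)-o)@R*1000)
# cloud in jig frame
p,X,d=cloud("top0")
J=(X[140:215,265:365,:2]-o)@R*1000; Z=X[140:215,265:365,2]*1000
for z0,z1 in((58,66),(66,80),(85,130),(45,52)):
    m=(Z>z0)&(Z<z1); print(z0,z1,m.sum(),np.round(np.c_[J[m],Z[m]][::3 if m.sum()>50 else 1].astype(int)).tolist()[:60])
E
```

```text
[[ 0.62421116  0.11431201]
 [ 0.51593808  0.09801911]
 [ 0.54226335 -0.06098432]
 [ 0.65211204 -0.04554663]] [0.58363116 0.02645004] [0.1094921  0.16116796 0.11092816 0.16227521]
yaw 9.240192064878539
res [[ 2.58237457 -2.41084111]
 [-3.04022935 -2.00408859]
 [-3.37017543  2.83844438]
 [ 3.82803021  1.57648532]]
tube [0.5854 0.0615] [ 7.37398835 34.31111508]
knob [0.49743461 0.01715376] [-86.57078241   4.66523996]
tubeend [0.57482562 0.13987496] [  9.52177456 113.36703977]
tubeendm [ 0.59998741 -0.02024543] [  8.64595    -48.71592384]
cap [0.62267611 0.04360865] [41.2935152  10.66636343]
stop [ 0.58394233 -0.03981421] [-10.33315695 -65.45436198]
58 66 143 [[52, 25, 62], [46, 23, 61], [39, -9, 61], [43, 21, 61], [40, 7, 58], [37, -6, 60], [25, -73, 58], [38, 13, 60], [22, -66, 61], [37, 22, 58], [19, -71, 60], [16, -71, 60], [12, -69, 62], [10, -69, 62], [12, -44, 60], [7, -71, 61], [11, -35, 60], [3, -70, 62], [9, -29, 59], [1, -66, 65], [14, 7, 58], [9, -11, 61], [0, -67, 60], [11, 10, 58], [7, -8, 60], [-4, -68, 64], [9, 13, 58], [-7, -68, 61], [11, 39, 59], [13, 68, 60], [11, 54, 
[... 1097 characters left out ...]
, 45], [33, 22, 50], [31, 14, 51], [30, 5, 49], [23, -34, 47], [16, -64, 49], [29, 13, 47], [22, -25, 48], [18, -41, 51], [23, -5, 47], [20, -12, 51], [8, -81, 45], [20, 0, 51], [22, 24, 49], [22, 38, 47], [20, 31, 51], [21, 48, 48], [-1, -66, 50], [21, 62, 49], [18, 51, 51], [22, 79, 45], [18, 69, 51], [0, -32, 48], [-2, -39, 50], [-7, -71, 48], [20, 92, 51], [0, -14, 49], [-2, -28, 47], [22, 112, 47], [19, 101, 51], [-3, -16, 49], [18, 113, 51], [0, 12, 50], [-2, 0, 48], [0, 38, 51], [-2, 15, 48], [0, 49, 49], [-2, 35, 50], [-3, 26, 47], [-2, 47, 48], [-3, 38, 45], [-1, 67, 49], [-4, 56, 50], [-1, 84, 49], [-3, 76, 51], [-4, 67, 47], [-1, 99, 51], [-3, 91, 50], [-4, 79, 45], [-2, 108, 51]]
```

```bash
cat >> h.py <<'E'
from scipy.spatial.transform import Rotation as Ro
def Tt():
    from cell import status
    s=status.sense(); T=np.eye(4); T[:3,:3]=Ro.from_euler('xyz',s["ee_rot"],degrees=True).as_matrix(); T[:3,3]=s["tool_pos"]; return T
E
python3 - <<'E'
from h import *
from cell import camera_model
c=camera_model("wrist"); T=Tt()
print(c["intrinsics"],np.round(np.linalg.inv(T)@c["pose"],4))
R=Ro.from_euler('xyz',[180,0,99.4],degrees=True).as_matrix()
for t in([.52,.06,.28],[.55,.20,.28]): print(R.T@(np.array(t)-T[:3,3])*1000)
E
```

```text
[[297.31863964   0.         258.69386508]
 [  0.         297.31863964 188.44478348]
 [  0.           0.           1.        ]] [[ 7.000e-04 -9.637e-01 -2.670e-01  7.490e-02]
 [ 1.000e+00  6.000e-04  6.000e-04  5.000e-04]
 [-4.000e-04 -2.670e-01  9.637e-01 -1.707e-01]
 [ 0.000e+00  0.000e+00  0.000e+00  1.000e+00]]
[-609.98882264  239.26421649  -66.4878194 ]
[-476.76849888  291.72701605  -66.4878194 ]
```

drive_tool --commands '[[[0,0,10.7],[0,0,-15],0],[[0,0,10.7],[0,0,-15],0],[[0,0,10.7],[0,0,-15],0],[[0,0,10.7],[0,0,-15],0],[[0,0,10.7],[0,0,-10],0],[[0,0,10.6],[0,0,0],0]]'

```text
t: 0.85
tool_pos: [0.1846, 0.6235, 0.2854]
ee_rot: [180.0, -0.1, 99.1]
force: [-0.9, 0.3, 0.2]
width: 0.424
gripper_force: 0.0
```

drive_tool --commands '[[[0,0,0],[-55,28.5,0],0],[[0,0,0],[-55,28.5,0],0],[[0,0,0],[-55,28.5,0],0],[[0,0,0],[-55,28.5,0],0],[[0,0,0],[-55,28.5,0],0],[[0,0,0],[-55,28.5,0],0],[[0,0,0],[-55,28.5,0],0],[[0,0,0],[-55,28.5,0],0],[[0,0,0],[-55,28.5,0],0],[[0,0,0],[-55,28.5,0],0]]'

```text
t: 2.1
tool_pos: [0.5563, 0.1254, 0.2843]
ee_rot: [-180.0, -0.0, 99.4]
force: [0.6, 0.8, 0.5]
width: 0.002
gripper_force: 0.0
```

```bash
cat >> h.py <<'E'
def wshot(name):
    from cell import get_image,camera_model
    c=camera_model("wrist"); p,d=get_image("wrist"); np.savez(f"pics/{name}.npz",p=p,d=d,**c); return p,d
def wray(n,u,v):
    p,d,K,T=load(n); x=(u-K[0,2])/K[0,0]; y=(v-K[1,2])/K[1,1]; r=np.hypot(x,y)+1e-12
    return np.stack([np.sin(r)*x/r,np.sin(r)*y/r,np.cos(r)],-1)
def wcloud(n):
    p,d,K,T=load(n); v,u=np.mgrid[:384,:512]; r=wray(n,u,v); c=r/np.maximum(r[...,2:],1e-3)*d[...,None]
    return p,c@T[:3,:3].T+T[:3,3],d
E
python3 - <<'E'
from h import *
from cell import status
print(status.sense()["tool_pos"],status.sense()["ee_rot"],status.sense()["force"])
p,d=wshot("w1"); cv2.imwrite("pics/w1.png",cv2.resize(p,None,fx=1.5,fy=1.5,interpolation=cv2.INTER_CUBIC)[:,:,::-1])
E
```

```text
[0.55630517 0.12537723 0.2842644 ] [-1.79979669e+02 -1.30937059e-02  9.93974050e+01] [0.6456863  0.78677112 0.46569403]
```

View pics/w1.png

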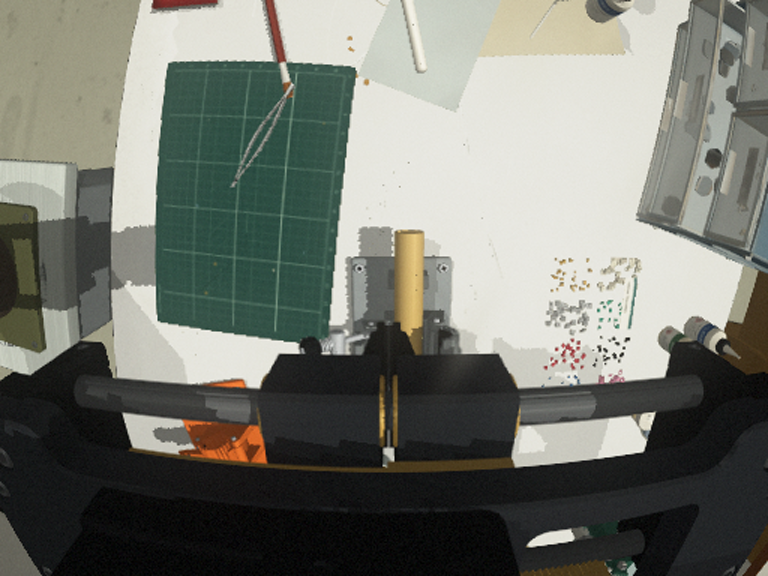

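The wrist view looks in +y past the fingers. The tube's free end is at (409,235), the bed's corners at (349,257) and (452,257), and the knob at (311,345); the gripper hides the rest. I'll shift toward −y and look again.

drive_tool --commands '[[[0,0,0],[-60,10,0],0],[[0,0,0],[-60,10,0],0],[[0,0,0],[-50,10,0],0],[[0,0,0],[0,0,0],0]]'

```text
t: 2.65
tool_pos: [0.6132, -0.0383, 0.2835]
ee_rot: [-179.9, -0.0, 99.2]
force: [-0.8, 0.5, -0.0]
width: 0.004
gripper_force: 0.0
```

```bash
python3 - <<'E'
from h import *
p,d=wshot("w2"); print(Tt()[:3,3])
a=p[80:250,170:370]
cv2.imwrite("pics/w2.png",cv2.resize(a,None,fx=4,fy=3.5,interpolation=cv2.INTER_CUBIC)[:,:,::-1])
E
```

```text
[ 0.61281883 -0.03657351  0.28369896]
```

View pics/w2.png

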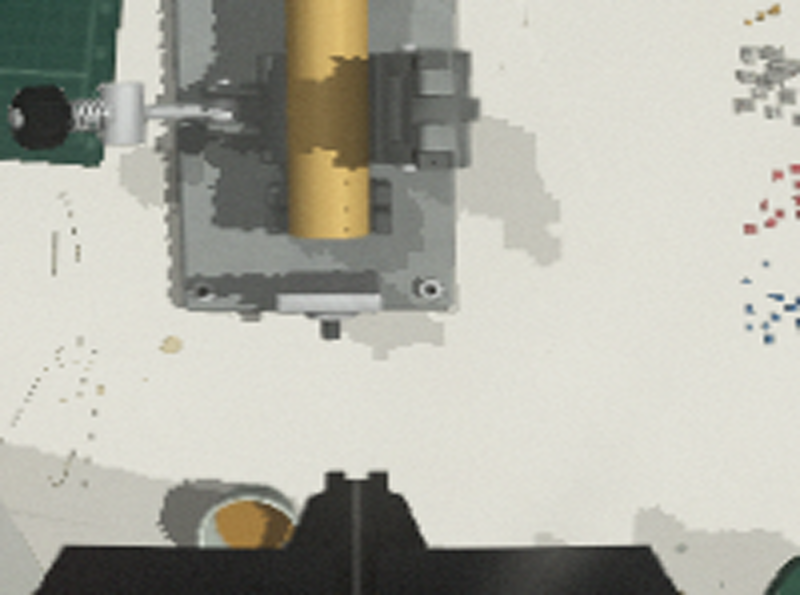

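The close view shows everything that matters. The tube's −y end is at crop (330,237), the stop's top edge at (277–382,300), the knob at (40,118), the barrel at (123,113), the stem foot at (225,115), and the open cap at (375–475, 50–165).

```bash
python3 - <<'E'
from h import *
n="w2"; p,X,d=wcloud(n); T=load(n)[3]
def at(x,y,z):
    r=T[:3,:3]@wray(n,170+(x+.5)/4-.5,80+(y+.5)/3.5-.5); return T[:3,3]+r*(z-T[2,3])/r[2]
# tube edges
h=cv2.cvtColor(p,cv2.COLOR_RGB2HSV); m=(h[...,0]>12)&(h[...,0]<32)&(h[...,1]>90)&(d>0)&(X[...,2]>.03)&(X[...,2]<.075)
m[200:]=0;m[:,:235]=0;m[:,270:]=0
q=X[m]
# fit cylinder axis r=14 z=44 : x = a+b*y
from scipy.optimize import least_squares
def f(P): 
    nrm=np.sqrt(1+P[1]**2); e=(q[:,0]-P[0]-P[1]*q[:,1])/nrm; return np.hypot(e,q[:,2]-P[2])-.014
s=least_squares(f,[.59,-.16,.044],loss="soft_l1",f_scale=.002); a,b,zc=s.x; yaw=np.arctan(-b); print("axis",s.x,"yaw",np.degrees(yaw),q[:,1].min(),q[:,1].max())
R=np.array([[np.cos(yaw),-np.sin(yaw)],[np.sin(yaw),np.cos(yaw)]])
st=at(330,300-0,.063)  # stop top
so=np.array([a,0]); # temp origin on axis
J=lambda w:(np.asarray(w)[...,:2]-so)@R*1000
for nm,w in dict(stopL=at(277,294,.063),stopR=at(382,294,.063),tubeend=at(330,238,.044),tip0=at(330,238,.058),bedL=at(170,305,.01),bedR=at(457,305,.01),knob=at(40,118,.068),stem=at(228,113,.025)).items(): print(nm,w.round(4),J(w).round(1))
Jc=J(X); 
# print height profile along row through clamp middle and per-region
for y in(60,85,107,130,160):
    v=int(80+y/3.5); print(y,[(int(Jc[v,u,0]),int(Jc[v,u,1]),int(1000*X[v,u,2])) for u in range(172,292,3)])
E
```

```text
axis [ 0.59727882 -0.16905025  0.04453826] yaw 9.595148833019172 -0.018583185691727747 0.1413964848149235
stopL [ 0.5869 -0.0408  0.063 ] [-17.  -38.5]
stopR [ 0.6216 -0.0352  0.063 ] [ 18.1 -38.8]
tubeend [ 0.6011 -0.0192  0.044 ] [  0.5 -19.6]
tip0 [ 0.6011 -0.0173  0.058 ] [  0.9 -17.7]
bedL [ 0.5448 -0.0624  0.01  ] [-62.1 -52.8]
bedR [ 0.6533 -0.045   0.01  ] [ 47.8 -53.7]
knob [0.4993 0.0154 0.068 ] [-94.   31.5]
stem [0.5567 0.0241 0.025 ] [-36.   30.5]
60 [(-123, 57, 2), (-117, 56, 4), (-113, 56, 4), (-108, 56, 3), (-103, 55, 2), (-99, 55, 2), (-94, 55, 4), (-89, 55, 3), (-85, 54, 2), (-80, 54, 0), (-76, 54, 0), (-71, 54, 0), (-66, 54, 2), (-62, 53, 0), (-56, 53, 10), (-51, 53, 11), (-46, 52, 11), (-42, 52, 10), (-38, 52, 9), (-33, 52, 9), (-29, 52, 11), (-22, 51, 39), (-18, 51, 40), (-14, 51, 38), (-9, 50, 55), (-5, 50, 56), (-1, 50, 57), (2, 50, 57), (6, 50, 55), (10, 50, 52), (14, 50, 38), (18, 50, 40), (22, 50, 47), (26, 50, 52), (28, 48, 88), (32, 48, 93), (35, 48, 90), (39, 48, 87), (43, 49, 82), (55, 52, 0)]
85 [(-123, 46, 1), (-118, 45, 2), (-113, 45, 2), (-93, 43, 61
[... 1572 characters left out ...]
8, 22, 40), (22, 23, 49), (26, 23, 53), (26, 25, 127), (30, 25, 127), (33, 25, 123), (37, 25, 121), (43, 24, 84), (55, 21, 0)]
160 [(-124, 13, 3), (-119, 13, 2), (-114, 12, 3), (-110, 12, 2), (-105, 12, 2), (-100, 12, 2), (-95, 12, 3), (-90, 11, 4), (-86, 11, 0), (-81, 11, 0), (-77, 11, 1), (-72, 11, 1), (-67, 10, 0), (-63, 10, 0), (-57, 11, 9), (-52, 11, 11), (-47, 10, 10), (-43, 10, 11), (-38, 10, 9), (-34, 10, 11), (-29, 10, 9), (-22, 12, 40), (-18, 12, 39), (-14, 12, 46), (-9, 12, 55), (-5, 12, 55), (-1, 12, 58), (2, 12, 58), (6, 12, 58), (10, 12, 53), (14, 11, 39), (18, 11, 41), (22, 12, 47), (26, 12, 51), (28, 14, 90), (32, 14, 93), (35, 14, 91), (39, 14, 90), (43, 14, 83), (55, 9, 0)]
```

drive_tool --commands '[[[0,0,0.2],[55,-2,0],0],[[0,0,0],[55,-2,0],0],[[0,0,0],[55,-2,0],0],[[0,0,0],[55,-2,20],0],[[0,0,0],[0,0,50],0],[[0,0,0],[0,0,50],0],[[0,0,0],[0,0,50],0],[[0,0,0],[0,0,40],0],[[0,0,0],[0,0,30],0],[[0,0,0],[0,0,10],0]]'

```text
t: 3.95
tool_pos: [0.567, 0.1813, 0.0322]
ee_rot: [-179.7, -0.0, 99.3]
force: [0.1, -0.3, -1.3]
width: 0.002
gripper_force: 0.0
```

```bash
cat >> h.py <<'E'
O=np.array([.592,.0313]);YW=np.radians(9.6);RJ=np.array([[np.cos(YW),-np.sin(YW)],[np.sin(YW),np.cos(YW)]])
def jig(w): w=np.asarray(w); return np.concatenate([(w[...,:2]-O)@RJ,w[...,2:]],-1)*1000
def st():
    from cell import status
    s=status.sense(); f=s["force"]; print(s["t"],jig(s["tool_pos"]).round(1),s["ee_rot"].round(2),np.r_[f[:2]@RJ,f[2]].round(1))
E
python3 -c "
from h import *;st()"
```

```text
3.95 [  0.4 152.   32.2] [-179.74   -0.     99.31] [ 0.1 -0.3 -1.3]
```

drive_tool --commands '[[[0,0,0],[-9,0,0],0],[[0,0,0],[-9,0,0],0],[[0,0,0],[-7,0,0],0],[[0,0,0],[-4,0,0],0],[[0,0,0],[-3,0,0],0],[[0,0,0],[-3,0,0],0],[[0,0,0],[-3,0,0],0],[[0,0,0],[-2,0,0],0],[[0,0,0],[0,0,0],0]]'

```text
t: 5.08
tool_pos: [0.576, 0.1405, 0.0345]
ee_rot: [-180.0, 0.0, 99.2]
force: [0.2, 0.2, 0.9]
width: 0.007
gripper_force: 0.4
```

```bash
python3 -c "
from h import *;st()"
```

```text
5.075 [  2.4 110.4  34.5] [-1.7997e+02  2.0000e-02  9.9210e+01] [0.2 0.2 0.9]
```

drive_tool --commands '[[[0,0,0],[-2,-1,0],0],[[0,0,0],[-2,0,0],0],[[0,0,0],[-2,0,0],0]]'

```text
t: 5.45
tool_pos: [0.576, 0.1345, 0.0345]
ee_rot: [-180.0, 0.0, 99.2]
force: [-0.1, 1.0, -0.4]
width: 0.002
gripper_force: 0.7
```

drive_tool --commands '[[[0,0,0],[-2,0,0],0]]'

```text
t: 5.58
tool_pos: [0.5763, 0.1325, 0.0345]
ee_rot: [-180.0, 0.0, 99.2]
force: [-0.9, 0.8, -1.4]
width: 0.004
gripper_force: 0.7
```

drive_tool --commands '[[[0,0,0],[-1,0,0],0]]'

```text
t: 5.7
tool_pos: [0.5764, 0.1316, 0.0345]
ee_rot: [-180.0, 0.0, 99.2]
force: [0.3, 1.9, -0.7]
width: 0.003
gripper_force: 0.8
```

drive_tool --commands '[[[0,0,0],[-1,0,0],0]]'

```text
t: 5.82
tool_pos: [0.5765, 0.1315, 0.0346]
ee_rot: [-180.0, -0.1, 99.2]
force: [-1.1, 6.4, -0.6]
width: 0.003
gripper_force: 3.3
```

drive_tool --commands '[[[0,0,0],[-1,0,0],0]]'

```text
t: 5.95
tool_pos: [0.5765, 0.1315, 0.0346]
ee_rot: [-180.0, -0.2, 99.2]
force: [-1.4, 10.2, 0.8]
width: 0.001
gripper_force: 4.9
```

drive_tool --commands '[[[0,0,0],[-1,0,0],0]]'

```text
t: 6.08
tool_pos: [0.5765, 0.1314, 0.0346]
ee_rot: [-180.0, -0.3, 99.2]
force: [-0.6, 13.4, 1.1]
width: 0.008
gripper_force: 6.5
```

```bash
python3 - <<'E'
from h import *
from cell import get_image,camera_model
st(); p,d=get_image("top"); np.savez("pics/top1.npz",p=p,d=d,**camera_model("top"))
q,X,_=cloud("top1"); h=cv2.cvtColor(p,cv2.COLOR_RGB2HSV)
m=(h[...,0]>18)&(h[...,0]<32)&(h[...,1]>130)&(d>0); m[:140]=0;m[215:]=0;m[:,:265]=0;m[:,365:]=0
y=jig(X[m])[:,1]; print(np.percentile(y,[0,1,5,95,99,100]))
E
```

```text
6.075 [  1.4 101.3  34.6] [-180.     -0.31   99.15] [ 1.6 13.3  1.1]
[-69.02348222 -68.38767253 -65.13767386  87.8240644  133.27692137
 159.58384762]
```

Home against the stop (TCP y 101, and the tube's end is at −69). About 4 N per mm, so half a millimetre more, then a short hold.

drive_tool --commands '[[[0,0,0],[-0.6,0,0],0],[[0,0,0],[0,0,0],0]]'

```text
t: 6.38
tool_pos: [0.5765, 0.1314, 0.0346]
ee_rot: [180.0, -0.3, 99.2]
force: [-0.9, 11.5, 0.4]
width: 0.005
gripper_force: 6.4
```

drive_tool --commands '[[[0,0,0],[-0.8,0,0],0]]'

```text
t: 6.5
tool_pos: [0.5765, 0.1314, 0.0346]
ee_rot: [180.0, -0.4, 99.1]
force: [-2.3, 17.5, 0.2]
width: 0.008
gripper_force: 8.5
```

drive_tool --commands '[[[0,0,0],[0,0,0],0]]'

```text
t: 6.62
tool_pos: [0.5765, 0.1314, 0.0346]
ee_rot: [180.0, -0.4, 99.2]
force: [-1.9, 15.6, -0.6]
width: 0.007
gripper_force: 7.8
```

drive_tool --commands '[[[0,0,0],[10,0,0],0],[[0,0,0.2],[15,0,0],0],[[0,0,0.2],[0,0,-55],0],[[0,0,0],[0,0,-55],0],[[0,0,0],[0,20,-55],0],[[0,0,0],[-40,27,0],0],[[0,0,0],[-40,27,0],0],[[0,0,0],[-40,0,0],0],[[0,0,0],[0,0,45],0],[[0,0,0],[0,0,45],0]]'

```text
t: 7.88
tool_pos: [0.6654, 0.0441, 0.1093]
ee_rot: [179.9, 0.1, 98.7]
force: [0.3, 0.1, 0.1]
width: -0.0
gripper_force: 0.0
```

drive_tool --commands '[[[0,0,0],[0,0,0],0]]'

```text
t: 8.0
tool_pos: [0.6611, 0.0448, 0.1044]
ee_rot: [-179.4, -0.1, 98.8]
force: [-0.3, 0.2, 0.1]
width: 0.001
gripper_force: 0.0
```

```bash
python3 -c "
from h import *;st()"
```

```text
8.0 [ 70.4   1.8 104.4] [-1.7943e+02 -7.0000e-02  9.8800e+01] [-0.3  0.2  0.1]
```

drive_tool --commands '[[[0,0,0.4],[-2,-5,-4],0],[[0,0,0.4],[0,-5,0],0],[[0,0,0],[0,-5,0],0],[[0,0,0],[0,-4,0],0]]'

```text
t: 8.5
tool_pos: [0.6463, 0.0401, 0.1148]
ee_rot: [179.9, 0.0, 98.0]
force: [0.2, 0.5, 0.3]
width: 0.008
gripper_force: 0.0
```

drive_tool --commands '[[[0,0,0],[0,-4,0],0]]'

```text
t: 8.62
tool_pos: [0.6421, 0.0395, 0.114]
ee_rot: [180.0, 0.0, 98.0]
force: [1.3, -0.2, -0.2]
width: 0.006
gripper_force: 0.0
```

drive_tool --commands '[[[0,0,0],[0,-4,0],0]]'

```text
t: 8.75
tool_pos: [0.638, 0.039, 0.1136]
ee_rot: [-180.0, -0.0, 98.0]
force: [0.2, -0.4, -0.2]
width: 0.006
gripper_force: 0.0
```

drive_tool --commands '[[[0,0,0],[0,-4,0],0]]'

```text
t: 8.88
tool_pos: [0.6341, 0.0384, 0.1135]
ee_rot: [-180.0, -0.0, 98.0]
force: [-0.6, -0.3, 0.6]
width: 0.004
gripper_force: 0.0
```

```bash
python3 -c "
from h import *;st()"
```

```text
8.875 [ 42.7  -0.  113.5] [-179.99   -0.     98.01] [-0.7 -0.2  0.6]
```

drive_tool --commands '[[[0,0,-0.8],[0,-4,3],0]]'

```text
t: 9.0
tool_pos: [0.6315, 0.0379, 0.1117]
ee_rot: [179.8, 0.0, 98.9]
force: [2.6, 1.4, 10.7]
width: 0.002
gripper_force: 5.3
```

drive_tool --commands '[[[0,0,-0.8],[0,-4,0],0]]'

```text
t: 9.12
tool_pos: [0.6277, 0.0373, 0.1121]
ee_rot: [179.8, 0.0, 99.7]
force: [1.4, 0.3, 5.0]
width: 0.006
gripper_force: 2.3
```

drive_tool --commands '[[[0,0,0],[0,-5,0],0]]'

```text
t: 9.25
tool_pos: [0.6226, 0.0365, 0.1121]
ee_rot: [179.8, 0.0, 99.6]
force: [1.9, 0.4, 4.9]
width: 0.002
gripper_force: 2.4
```

drive_tool --commands '[[[0,0,0],[0,-5,0],0]]'

```text
t: 9.38
tool_pos: [0.6171, 0.0355, 0.1117]
ee_rot: [179.9, 0.0, 99.6]
force: [1.6, 0.3, 4.3]
width: 0.004
gripper_force: 1.9
```

```bash
python3 -c "
from h import *;st()"
```

```text
9.375 [ 25.5  -0.  111.7] [1.7989e+02 2.0000e-02 9.9610e+01] [1.7 0.1 4.3]
```

```bash
python3 - <<'E'
from h import *
from cell import get_image
p,d=wshot("w3"); a=cv2.resize(p[130:290,180:340],None,fx=3.5,fy=3.5,interpolation=cv2.INTER_CUBIC)
cv2.imwrite("pics/w3.png",np.ascontiguousarray(a[:,:,::-1]))
E
```

```text
(no output)
```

View pics/w3.png

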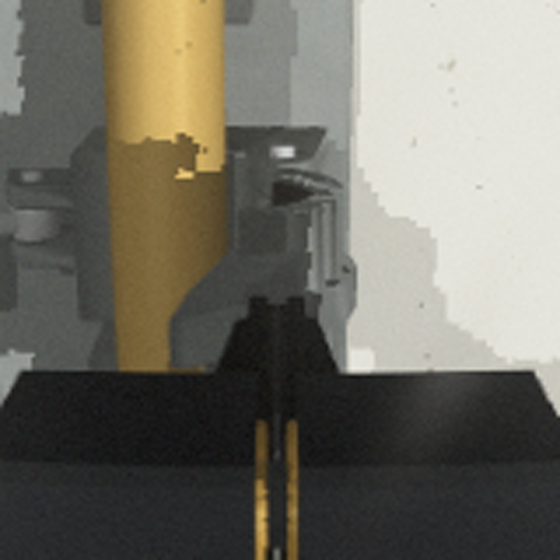

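```bash
python3 - <<'E'
from h import *
p,X,d=wcloud("w3"); J=jig(X)
for r in (215,222,228,232): print(r,[tuple(int(t) for t in J[r,u]) for u in range(210,290,4)])
E
```

```text
215 [(-16, -15, 39), (-10, -10, 53), (-7, -9, 56), (-3, -9, 57), (0, -8, 58), (2, -8, 58), (11, 13, 117), (13, 13, 117), (16, 13, 117), (18, 13, 118), (20, 12, 113), (23, 12, 114), (25, 7, 100), (27, 12, 114), (30, 11, 113), (33, 3, 89), (36, 3, 90), (39, 1, 84), (49, -30, 0), (53, -30, 0)]
222 [(-20, -30, 20), (-11, -17, 52), (-7, -15, 57), (-3, -14, 59), (0, -14, 59), (9, 12, 127), (11, 12, 126), (14, 12, 124), (16, 11, 124), (18, 11, 122), (20, 11, 124), (23, 11, 124), (25, 10, 121), (27, 11, 124), (30, 11, 124), (32, 11, 124), (36, -2, 88), (45, -34, 9), (50, -38, 0), (54, -38, 0)]
228 [(-17, -29, 36), (-11, -23, 51), (-7, -21, 55), (-4, -20, 58), (0, -20, 57), (9, 9, 127), (11, 8, 125), (13, 8, 124), (16, 8, 125), (18, 11, 133), (21, 12, 134), (23, 11, 133), (25, 10, 129), (27, 12, 133), (29, 12, 133), (31, 12, 133), (37, -9, 83), (45, -41, 8), (50, -45, 0), (54, -44, 1)]
232 [(-17, -31, 40), (-12, -27, 51), (-7, -24, 56), (-4, -24, 57), (0, -23, 58), (9, 6, 126), (11, 6, 126), (13, 5, 123), (16, 5, 124), (19, 12, 139), (21, 12, 140), (23, 12, 139), (25, 10, 135), (27, 12, 139), (29, 12, 139), (31, 11, 138), (33, 11, 138), (45, -45, 8), (50, -49, 1), (54, -49, 0)]
```

drive_tool --commands '[[[0,0,0],[0,-7,-0.5],0],[[0,0,0],[0,-7,2],0],[[0,0,0],[0,-7,4],0]]'

```text
t: 9.8
tool_pos: [0.5951, 0.032, 0.1048]
ee_rot: [-180.0, -0.0, 99.6]
force: [0.4, 0.7, 2.8]
width: 0.004
gripper_force: 1.1
```

drive_tool --commands '[[[0,0,0],[0,-6,4],0],[[0,0,0],[0,-6,4],0]]'

```text
t: 10.05
tool_pos: [0.5834, 0.03, 0.0966]
ee_rot: [-180.0, -0.0, 99.6]
force: [0.7, 0.8, 0.9]
width: 0.007
gripper_force: 0.8
```

drive_tool --commands '[[[0,0,0],[0,-5,5],0]]'

```text
t: 10.18
tool_pos: [0.5785, 0.0292, 0.0917]
ee_rot: [-180.0, -0.0, 99.6]
force: [-0.4, -0.5, 2.0]
width: 0.006
gripper_force: 0.9
```

```bash
python3 -c "
from h import *;st()"
```

```text
10.175 [-13.7   0.2  91.7] [-1.7996e+02 -1.0000e-02  9.9610e+01] [-0.5 -0.4  2. ]
```

drive_tool --commands '[[[0,0,0],[0,-6,5],0],[[0,0,0],[0,-6,5],0]]'

```text
t: 10.42
tool_pos: [0.5669, 0.0272, 0.0816]
ee_rot: [-180.0, -0.0, 99.6]
force: [2.3, 0.6, 1.0]
width: 0.004
gripper_force: 0.7
```

drive_tool --commands '[[[0,0,0],[0,-6,5],0],[[0,0,0],[0,-5,5],0]]'

```text
t: 10.68
tool_pos: [0.5571, 0.0255, 0.072]
ee_rot: [179.8, 0.0, 99.6]
force: [7.3, 1.5, -2.0]
width: 0.002
gripper_force: 4.1
```

drive_tool --commands '[[[0,0,0],[0,-1,5],0],[[0,0,0],[0,0,4],0]]'

```text
t: 10.92
tool_pos: [0.5546, 0.0251, 0.0626]
ee_rot: [-179.9, -0.0, 99.6]
force: [-1.6, -0.3, 0.9]
width: 0.006
gripper_force: 0.7
```

```bash
python3 -c "
from h import *;st()"
```

```text
10.925 [-37.9   0.2  62.6] [-179.87   -0.     99.62] [-1.6 -0.   0.9]
```

drive_tool --commands '[[[0,0,0],[0,0,2],0]]'

```text
t: 11.05
tool_pos: [0.5545, 0.0252, 0.0604]
ee_rot: [-179.8, -0.0, 99.6]
force: [0.0, -0.5, 1.2]
width: 0.001
gripper_force: 0.6
```

drive_tool --commands '[[[0,0,0],[0,0,2],0]]'

```text
t: 11.18
tool_pos: [0.555, 0.0252, 0.0587]
ee_rot: [-179.9, -0.0, 99.6]
force: [-0.9, -0.6, 1.2]
width: -0.0
gripper_force: 0.6
```

drive_tool --commands '[[[0,0,0],[0,0,1],0]]'

```text
t: 11.3
tool_pos: [0.5552, 0.0253, 0.0579]
ee_rot: [-180.0, -0.0, 99.6]
force: [-1.3, -0.5, 1.1]
width: 0.005
gripper_force: 0.6
```

drive_tool --commands '[[[0,0,0],[0,0,1],0]]'

```text
t: 11.42
tool_pos: [0.5554, 0.0253, 0.0571]
ee_rot: [-180.0, -0.0, 99.6]
force: [-0.6, 0.0, 0.1]
width: 0.005
gripper_force: 0.6
```

```bash
python3 - <<'E'
from h import *
st(); p,d=wshot("w4"); a=cv2.resize(p[130:290,180:340],None,fx=3.5,fy=3.5,interpolation=cv2.INTER_CUBIC)
cv2.imwrite("pics/w4.png",np.ascontiguousarray(a[:,:,::-1]))
E
```

```text
11.425 [-37.1   0.1  57.1] [-179.99   -0.     99.61] [-0.6  0.1  0.1]
```

View pics/w4.png

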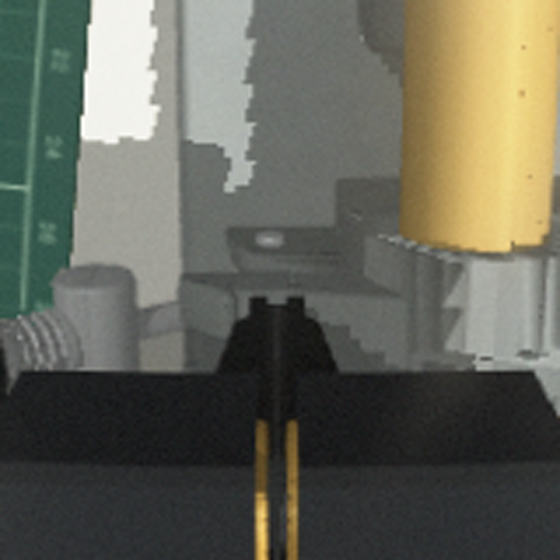

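The cap is down over the tube. The prong runs from (190,300) to (340,290) with the fingertips on it at (277,300), and the barrel at (95,310) is clear. Now I'll press.

drive_tool --commands '[[[0,0,0],[0,0,1],0]]'

```text
t: 11.6
tool_pos: [0.5555, 0.0253, 0.0563]
ee_rot: [180.0, 0.0, 99.6]
force: [-1.2, 0.2, 2.1]
width: 0.006
gripper_force: 0.8
```

drive_tool --commands '[[[0,0,0],[0,0,1],0]]'

```text
t: 11.72
tool_pos: [0.5555, 0.0252, 0.0559]
ee_rot: [-180.0, 0.0, 99.6]
force: [-5.2, 0.1, 9.1]
width: 0.005
gripper_force: 4.3
```

drive_tool --commands '[[[0,0,0],[0,0,1],0]]'

```text
t: 11.85
tool_pos: [0.5555, 0.0252, 0.0557]
ee_rot: [-179.9, -0.0, 99.6]
force: [-6.7, 0.1, 13.1]
width: 0.006
gripper_force: 6.8
```

drive_tool --commands '[[[0,0,0],[0,0,1],0]]'

```text
t: 11.98
tool_pos: [0.5555, 0.0252, 0.0556]
ee_rot: [-179.9, -0.0, 99.6]
force: [-8.7, -0.6, 18.5]
width: 0.002
gripper_force: 9.0
```

drive_tool --commands '[[[0,0,0],[0,0,0],0]]'

```text
t: 12.1
tool_pos: [0.5555, 0.0252, 0.0556]
ee_rot: [-179.9, 0.0, 99.6]
force: [-8.2, 0.6, 15.2]
width: 0.004
gripper_force: 7.4
```

drive_tool --commands '[[[0,0,0],[0,0,0],0]]'

```text
t: 12.22
tool_pos: [0.5556, 0.0252, 0.0556]
ee_rot: [-179.9, 0.0, 99.6]
force: [-8.4, 0.6, 14.5]
width: 0.005
gripper_force: 7.4
```

drive_tool --commands '[[[0,0,0],[0,-1,0.7],0]]'

```text
t: 12.35
tool_pos: [0.5555, 0.0252, 0.0556]
ee_rot: [179.9, 0.0, 99.6]
force: [-6.8, 1.1, 16.9]
width: 0.006
gripper_force: 8.4
```

drive_tool --commands '[[[0,0,0],[0,0,0],0]]'

```text
t: 12.48
tool_pos: [0.5555, 0.0252, 0.0556]
ee_rot: [179.9, 0.0, 99.6]
force: [-7.8, -0.0, 14.8]
width: 0.004
gripper_force: 7.8
```

drive_tool --commands '[[[0,0,0],[0,0,0.9],0]]'

```text
t: 12.6
tool_pos: [0.5555, 0.0252, 0.0554]
ee_rot: [180.0, 0.0, 99.6]
force: [-10.2, 0.7, 22.5]
width: 0.004
gripper_force: 11.4
```

drive_tool --commands '[[[0,0,0],[0,0,0],0]]'

```text
t: 12.72
tool_pos: [0.5555, 0.0252, 0.0554]
ee_rot: [179.9, 0.0, 99.6]
force: [-10.1, 0.5, 20.1]
width: 0.006
gripper_force: 9.9
```

drive_tool --commands '[[[0,0,0],[0,0,-15],0],[[0,0,0],[0,0,-45],0],[[0,0,0],[0,-50,0],0],[[0,0,0],[0,-46,0],0],[[0,0,0],[0,0,30],0],[[0,0,0],[0,0,42],0],[[0,0,0],[0,0,0],0]]'

```text
t: 13.6
tool_pos: [0.4567, 0.0093, 0.0366]
ee_rot: [-179.6, -0.1, 99.6]
force: [1.1, -0.9, 0.2]
width: 0.005
gripper_force: 0.0
```

```bash
python3 - <<'E'
from h import *
from cell import get_image,camera_model
st(); p,d=get_image("top"); np.savez("pics/top2.npz",p=p,d=d,**camera_model("top"))
wshot("w5")
a=np.vstack([cv2.resize(p[140:215,265:365],(560,300),interpolation=cv2.INTER_CUBIC),cv2.resize(load("w5")[0][130:230,200:387],(560,300),interpolation=cv2.INTER_CUBIC)]); cv2.imwrite("pics/v5.png",np.ascontiguousarray(a[:,:,::-1]))
E
```

```text
13.6 [-137.1    0.9   36.6] [-1.7961e+02 -1.1000e-01  9.9600e+01] [ 0.9 -1.1  0.2]
```

View pics/v5.png

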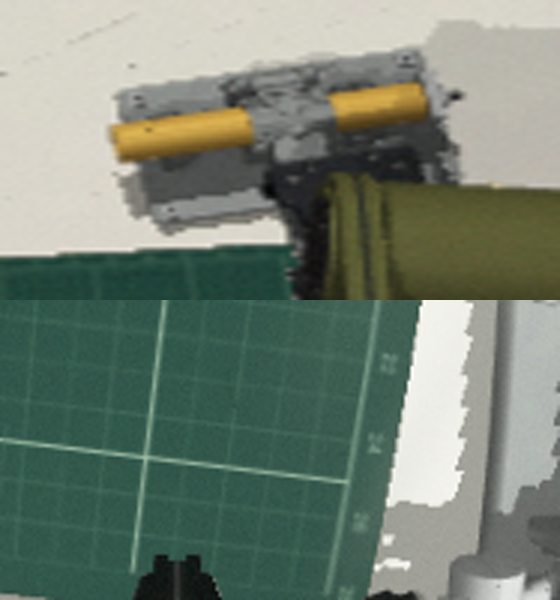

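The top half shows the cap lying shut over the tube. The lower half shows the fingertips at (178,570), outside the knob at (395,595) and level with it in y. Now I'll push the knob inward.

drive_tool --commands '[[[0,0,0],[-1,7,-6],0],[[0,0,0],[0,7,-4],0],[[0,0,0],[0,5,0],0],[[0,0,0],[0,4,0],0]]'

```text
t: 14.2
tool_pos: [0.4794, 0.0112, 0.0492]
ee_rot: [-179.4, 0.0, 99.7]
force: [-17.8, -5.8, 9.9]
width: 0.003
gripper_force: 10.5
```

drive_tool --commands '[[[0,0,0],[0,4,-3],0]]'

```text
t: 14.32
tool_pos: [0.4801, 0.0114, 0.0506]
ee_rot: [-178.9, 0.0, 99.7]
force: [-22.0, -7.3, 11.5]
width: 0.002
gripper_force: 12.5
```

drive_tool --commands '[[[0,0,0],[0,4,-4],0]]'

```text
t: 14.45
tool_pos: [0.4823, 0.0117, 0.0542]
ee_rot: [-178.7, -0.0, 99.7]
force: [-25.8, -9.1, 16.0]
width: 0.005
gripper_force: 15.3
```

drive_tool --commands '[[[0,0,0],[0,4,-4],0]]'

```text
t: 14.58
tool_pos: [0.4851, 0.0122, 0.0584]
ee_rot: [-178.5, -0.0, 99.7]
force: [-30.4, -8.7, 20.7]
width: 0.005
gripper_force: 18.5
```

```bash
python3 -c "
from h import *;st()"
```

```text
14.575 [-108.6   -1.    58.4] [-1.7847e+02 -1.0000e-02  9.9720e+01] [-31.4  -3.5  20.7]
```

The bolt did swing, but my batched steps kept loading it along its axis and the force peaked at about 37 N. That's over the 25 N limit. I'll back off at once and go on one step at a time.

drive_tool --commands '[[[0,0,0],[0,-14,0],0],[[1.3,0,0],[0,-8,0],0],[[0,0,0],[0,0,0],0]]'

```text
t: 14.95
tool_pos: [0.4732, 0.0103, 0.0607]
ee_rot: [-178.7, 0.0, 99.6]
force: [-0.1, 0.5, 0.4]
width: 0.004
gripper_force: 0.0
```

```bash
python3 - <<'E'
from h import *
st(); p,d=wshot("w6")
q,X,_=wcloud("w6"); J=jig(X)
for r in (225,229,233,237): print(r,[tuple(int(t) for t in J[r,u]) for u in range(256,330,3) if J[r,u,2]>25])
a=cv2.resize(p[150:260,220:380],(800,550),interpolation=cv2.INTER_CUBIC); cv2.imwrite("pics/w6.png",np.ascontiguousarray(a[:,:,::-1]))
E
```

```text
14.95 [-120.7   -0.9   60.7] [-178.74    0.     99.61] [-0.   0.5  0.4]
225 [(-121, 9, 74), (-119, 9, 75), (-118, 11, 78), (-116, 11, 78), (-114, 11, 77), (-113, 10, 77), (-100, 7, 68), (-98, 8, 70), (-97, 8, 72), (-95, 9, 74), (-94, 10, 76), (-92, 10, 77), (-90, 10, 76), (-89, 10, 77), (-87, 10, 76), (-85, 10, 75), (-83, 9, 73), (-81, 8, 71), (-77, 5, 64)]
229 [(-121, 9, 81), (-119, 9, 79), (-118, 11, 83), (-116, 10, 83), (-114, 10, 83), (-113, 11, 84), (-100, 5, 69), (-98, 5, 71), (-97, 6, 74), (-95, 7, 74), (-94, 8, 77), (-92, 9, 79), (-91, 8, 78), (-89, 8, 78), (-87, 9, 78), (-85, 7, 76), (-83, 7, 74), (-81, 6, 73), (-79, 6, 74)]
233 [(-121, 9, 85), (-119, 9, 85), (-117, 10, 88), (-116, 10, 88), (-114, 10, 88), (-113, 11, 89), (-111, 11, 89), (-101, 2, 68), (-100, 2, 70), (-98, 3, 72), (-97, 4, 74), (-95, 5, 75), (-94, 6, 77), (-92, 6, 78), (-91, 6, 79), (-89, 7, 80), (-87, 7, 80), (-85, 6, 79), (-84, 6, 79), (-81, 5, 76), (-79, 4, 74)]
237 [(-121, 9, 90), (-119, 9, 90), (-117, 10, 93), (-116, 34, 144), (-115, 34, 143), (-114, 34, 145), (-113, 34, 145), (-112, 34, 145), (-111, 34, 144), (-110, 34, 144), (-109, 34, 145), (-108, 34, 144), (-107, 34, 145), (-106, 34, 144), (-106, 34, 145), (-104, 34, 144), (-103, 34, 144), (-103, 34, 145), (-101, 34, 144), (-100, 34, 144), (-100, 34, 144), (-99, 34, 145), (-98, 34, 145), (-97, 34, 145), (-96, 34, 144)]
```

View pics/w6.png

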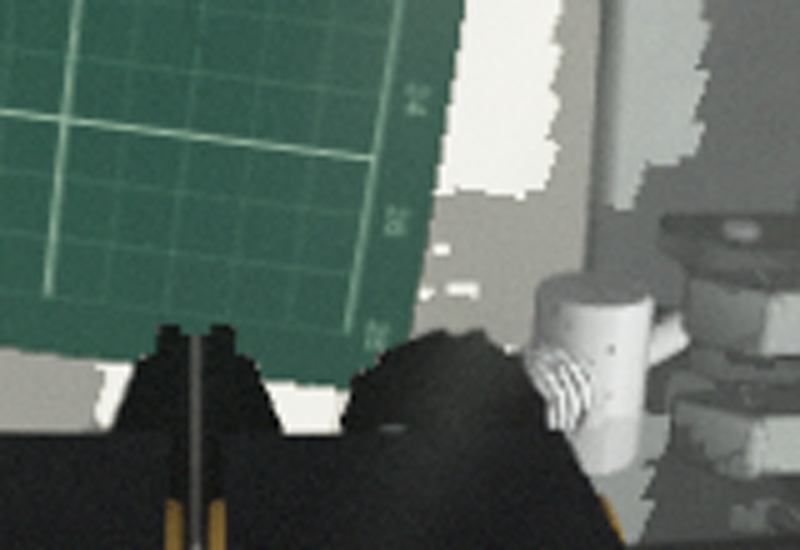

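The knob is now at (-88, z 69) in the jig frame, with its outer edge at image (345,400). The fingertips taper, so their side was pushing the knob downward. I'll tilt the tool 30° so the side faces up and inward, square to the bolt.

drive_tool --commands '[[[0,0,0],[0,-4,11],0],[[-10,0,0],[0,0,0],0],[[-10,0,0],[0,0,0],0],[[-10,0,0],[0,0,0],0],[[0,0,0],[0,0,0],0]]'

```text
t: 15.62
tool_pos: [0.4642, 0.0099, 0.0455]
ee_rot: [151.7, -0.1, 99.5]
force: [0.6, -1.0, -0.2]
width: 0.005
gripper_force: 0.0
```

```bash
python3 -c "
from h import *;st(); T=Tt(); print(T[:2,1]@RJ,T[2,1],T[:2,2]@RJ,T[2,2])"
```

```text
15.625 [-129.6    0.2   45.5] [ 1.5169e+02 -1.3000e-01  9.9530e+01] [ 0.4 -1.1 -0.2]
[ 0.88038759 -0.00220156] 0.4742497668896367 [0.47425323 0.00145071] -0.8803872842328275
```

drive_tool --commands '[[[0,0,0],[0,8,3],0],[[0,0,0],[0,6,2],0],[[0,0,0],[0,3,0],0],[[0,0,0],[0,0,0],0]]'

```text
t: 16.12
tool_pos: [0.4867, 0.0126, 0.054]
ee_rot: [151.3, 0.0, 99.7]
force: [-0.1, -0.3, 0.7]
width: 0.004
gripper_force: 0.0
```

```bash
python3 -c "
from h import *;st()"
```

```text
16.125 [-107.    -0.9   54. ] [1.5131e+02 1.0000e-02 9.9650e+01] [-0.2 -0.3  0.7]
```

drive_tool --commands '[[[0,0,0],[0,2,0],0]]'

```text
t: 16.25
tool_pos: [0.4874, 0.0129, 0.0542]
ee_rot: [151.3, -0.0, 99.6]
force: [-0.0, -0.4, 0.2]
width: 0.007
gripper_force: 0.0
```

drive_tool --commands '[[[0,0,0],[0,1.5,0],0]]'

```text
t: 16.38
tool_pos: [0.4887, 0.013, 0.055]
ee_rot: [151.3, -0.0, 99.6]
force: [-0.8, -1.0, -0.1]
width: 0.006
gripper_force: 0.4
```

drive_tool --commands '[[[0,0,0],[0,1.5,0],0]]'

```text
t: 16.5
tool_pos: [0.4894, 0.0132, 0.0553]
ee_rot: [151.4, -0.0, 99.6]
force: [-5.1, -1.7, 2.2]
width: 0.001
gripper_force: 2.7
```

drive_tool --commands '[[[0,0,0],[0,2.2,-2],0]]'

```text
t: 16.62
tool_pos: [0.4904, 0.0134, 0.0581]
ee_rot: [151.4, -0.0, 99.6]
force: [-0.1, -0.1, -0.3]
width: 0.0
gripper_force: 0.6
```

drive_tool --commands '[[[0,0,0],[0,2.2,-2],0]]'

```text
t: 16.75
tool_pos: [0.4919, 0.0135, 0.0615]
ee_rot: [151.3, -0.0, 99.6]
force: [-1.4, -0.5, -0.8]
width: 0.004
gripper_force: 0.5
```

```bash
python3 -c "
from h import *;st()"
```

```text
16.75 [-101.7   -0.8   61.5] [ 1.513e+02 -1.000e-02  9.960e+01] [-1.5 -0.3 -0.8]
```

drive_tool --commands '[[[0,0,0],[0,3,-1.3],0],[[0,0,0],[0,3,-1],0]]'

```text
t: 17.0
tool_pos: [0.4962, 0.0142, 0.0666]
ee_rot: [151.3, 0.0, 99.6]
force: [-2.6, 0.1, -0.5]
width: 0.004
gripper_force: 0.7
```

drive_tool --commands '[[[0,0,0],[0,3,-0.8],0]]'

```text
t: 17.12
tool_pos: [0.4985, 0.0146, 0.0688]
ee_rot: [151.3, 0.0, 99.6]
force: [-0.7, 0.6, 0.0]
width: 0.003
gripper_force: 0.7
```

drive_tool --commands '[[[0,0,0],[0,3,-0.7],0]]'

```text
t: 17.25
tool_pos: [0.5008, 0.0149, 0.0708]
ee_rot: [151.3, 0.0, 99.6]
force: [-1.8, 0.1, 0.7]
width: 0.008
gripper_force: 1.0
```

```bash
python3 -c "
from h import *;st()"
```

```text
17.25 [-92.7  -0.9  70.8] [151.29   0.    99.61] [-1.8  0.4  0.7]
```

drive_tool --commands '[[[2,0,0],[0,2.5,0],0]]'

```text
t: 17.38
tool_pos: [0.5023, 0.0152, 0.0717]
ee_rot: [153.4, -0.0, 99.6]
force: [-6.2, -0.5, 5.7]
width: 0.005
gripper_force: 4.4
```

drive_tool --commands '[[[2,0,0],[0,1.5,0],0]]'

```text
t: 17.5
tool_pos: [0.5044, 0.0154, 0.0734]
ee_rot: [155.3, 0.0, 99.6]
force: [-6.8, 0.2, 7.7]
width: 0.004
gripper_force: 4.5
```

drive_tool --commands '[[[2,0,0],[0,1.5,0],0]]'

```text
t: 17.62
tool_pos: [0.506, 0.0157, 0.0746]
ee_rot: [157.3, 0.0, 99.6]
force: [-9.4, -1.3, 12.6]
width: 0.008
gripper_force: 6.9
```

```bash
python3 -c "
from h import *;st()"
```

```text
17.625 [-87.4  -1.1  74.6] [1.5733e+02 2.0000e-02 9.9630e+01] [-9.5  0.3 12.6]
```

drive_tool --commands '[[[0,0,0],[0,0.5,-3],0]]'

```text
t: 17.75
tool_pos: [0.506, 0.0156, 0.0772]
ee_rot: [157.2, 0.0, 99.6]
force: [-0.7, -0.1, -0.8]
width: 0.005
gripper_force: 0.0
```

drive_tool --commands '[[[0,0,0],[0,1.2,-1],0]]'

```text
t: 17.88
tool_pos: [0.5057, 0.0158, 0.0777]
ee_rot: [157.2, 0.0, 99.6]
force: [0.5, 0.0, 0.3]
width: 0.005
gripper_force: 0.0
```

```bash
python3 -c "
from h import *;st()"
```

```text
17.875 [-87.7  -0.9  77.7] [1.5724e+02 1.0000e-02 9.9600e+01] [ 0.5 -0.1  0.3]
```

drive_tool --commands '[[[0,0,0],[0,1.5,-0.4],0]]'

```text
t: 18.0
tool_pos: [0.5062, 0.0159, 0.078]
ee_rot: [157.3, -0.0, 99.6]
force: [-1.4, -1.0, 0.6]
width: 0.004
gripper_force: 0.7
```

drive_tool --commands '[[[0,0,0],[0,1.5,-0.4],0]]'

```text
t: 18.12
tool_pos: [0.5071, 0.0161, 0.0786]
ee_rot: [157.4, -0.0, 99.6]
force: [-1.9, -1.4, 0.4]
width: 0.006
gripper_force: 1.1
```

drive_tool --commands '[[[0,0,0],[0,1.5,-0.5],0]]'

```text
t: 18.25
tool_pos: [0.5082, 0.0163, 0.0795]
ee_rot: [157.4, -0.0, 99.6]
force: [-1.5, -0.8, -1.4]
width: 0.003
gripper_force: 1.3
```

```bash
python3 -c "
from h import *;st()"
```

```text
18.25 [-85.1  -0.8  79.5] [ 1.5742e+02 -1.0000e-02  9.9620e+01] [-1.6 -0.5 -1.4]
```

Light contact and moving. I'll carry on.

drive_tool --commands '[[[0,0,0],[0,2,-0.5],0]]'

```text
t: 18.38
tool_pos: [0.5099, 0.0167, 0.0808]
ee_rot: [157.4, -0.0, 99.6]
force: [-1.9, -1.5, -3.3]
width: 0.007
gripper_force: 1.3
```

drive_tool --commands '[[[0,0,0],[0,2,-0.4],0]]'

```text
t: 18.5
tool_pos: [0.5118, 0.017, 0.082]
ee_rot: [157.4, -0.0, 99.6]
force: [-2.0, -1.4, -2.7]
width: 0.004
gripper_force: 1.5
```

drive_tool --commands '[[[0,0,0],[0,1.5,-0.3],0]]'

```text
t: 18.62
tool_pos: [0.513, 0.0172, 0.0828]
ee_rot: [157.4, -0.0, 99.6]
force: [-1.4, -0.9, -2.9]
width: 0.006
gripper_force: 1.6
```

```bash
python3 -c "
from h import *;st()"
```

```text
18.625 [-80.3  -0.7  82.8] [ 1.5739e+02 -2.0000e-02  9.9620e+01] [-1.5 -0.6 -2.9]
```

drive_tool --commands '[[[0,0,0],[0,1.5,0.3],0]]'

```text
t: 18.75
tool_pos: [0.5147, 0.0175, 0.0837]
ee_rot: [157.4, -0.0, 99.6]
force: [-4.6, -1.8, -0.2]
width: 0.002
gripper_force: 2.1
```

drive_tool --commands '[[[0,0,0],[0,1.5,0.3],0]]'

```text
t: 18.88
tool_pos: [0.5167, 0.0178, 0.0846]
ee_rot: [157.3, -0.0, 99.6]
force: [-4.9, -1.5, 1.2]
width: 0.006
gripper_force: 2.1
```

drive_tool --commands '[[[0,0,0],[0,1.5,0.3],0]]'

```text
t: 19.0
tool_pos: [0.5185, 0.018, 0.0852]
ee_rot: [157.2, -0.0, 99.6]
force: [-4.6, -0.3, 1.7]
width: 0.008
gripper_force: 2.0
```

```bash
python3 - <<'E'
from h import *
st(); p,d=wshot("w7")
q,X,_=wcloud("w7"); J=jig(X)
for r in (215,221,227,231): print(r,[tuple(int(t) for t in J[r,u]) for u in range(250,330,3) if J[r,u,2]>25])
E
```

```text
19.0 [-74.7  -0.8  85.2] [157.25  -0.    99.61] [-4.6  0.5  1.7]
215 [(-78, 11, 86), (-73, 11, 88), (-71, 11, 89), (-58, 1, 65), (-64, 8, 82), (-65, 10, 89), (-63, 10, 88), (-62, 10, 90), (-61, 11, 94), (-60, 11, 95), (-56, 10, 92), (-55, 10, 94), (-53, 10, 94), (-29, -5, 57), (-26, -6, 57), (-24, -6, 58), (-22, -5, 59), (-19, -6, 59), (-17, -6, 60), (-15, -6, 61), (-13, -6, 62), (-9, -7, 61), (-8, -6, 63), (-6, -6, 64)]
221 [(-83, 11, 94), (-81, 11, 94), (-78, 9, 91), (-76, 9, 92), (-76, 10, 95), (-75, 10, 96), (-73, 10, 97), (-67, 7, 89), (-67, 8, 93), (-66, 8, 94), (-64, 8, 95), (-62, 8, 96), (-61, 9, 97), (-59, 9, 98), (-57, 8, 98), (-56, 8, 98), (-53, 8, 98), (-50, 7, 96), (-24, -11, 58), (-22, -11, 59), (-19, -11, 58), (-16, -11, 59), (-14, -11, 60), (-12, -11, 61), (-9, -12, 62), (-8, -11, 65), (-6, -11, 65)]
227 [(-86, 10, 101), (-84, 11, 102), (-82, 9, 100), (-80, 9, 100), (-80, 11, 105), (-78, 10, 104), (-77, 11, 106), (-75, 11, 106), (-68, 5, 94), (-66, 5, 96), (-64, 5, 96), (-63, 5, 98), (-61, 5, 97), (-59, 5, 98), (-58, 5, 98), (-55, 4, 98), (-54, 4, 99), (-51, 4, 99), (-20, -19, 52), (-18, -18, 54), (-17, -17, 56), (-16, -17, 59), (-14, -16, 61), (-12, -16, 62), (-10, -16, 63), (-7, -16, 64), (-5, -16, 65)]
231 [(-88, 11, 107), (-86, 11, 107), (-84, 9, 105), (-82, 9, 105), (-82, 11, 109), (-81, 11, 110), (-79, 11, 111), (-77, 10, 110), (-76, 10, 110), (-66, 2, 95), (-65, 3, 97), (-63, 3, 98), (-62, 3, 99), (-60, 3, 99), (-57, 2, 98), (-56, 2, 99), (-53, 1, 99), (-52, 2, 100), (-49, 0, 98), (-13, -25, 47), (-13, -24, 51), (-10, -24, 52), (-13, -20, 60), (-12, -20, 62), (-10, -20, 63), (-7, -20, 64), (-6, -19, 66)]
```

drive_tool --commands '[[[0,0,0],[0,1.5,0.6],0]]'

```text
t: 19.18
tool_pos: [0.52, 0.0182, 0.085]
ee_rot: [157.3, 0.0, 99.6]
force: [-4.0, -1.0, 1.2]
width: 0.004
gripper_force: 1.9
```

drive_tool --commands '[[[0,0,0],[0,1.5,0.6],0]]'

```text
t: 19.3
tool_pos: [0.5215, 0.0184, 0.0848]
ee_rot: [157.3, 0.0, 99.6]
force: [-3.1, -0.9, 1.4]
width: 0.004
gripper_force: 1.7
```

drive_tool --commands '[[[0,0,0],[0,1.5,0.6],0]]'

```text
t: 19.42
tool_pos: [0.5231, 0.0187, 0.0848]
ee_rot: [157.3, 0.0, 99.6]
force: [-2.9, -0.7, 1.0]
width: 0.004
gripper_force: 1.7
```

drive_tool --commands '[[[0,0,0],[0,1.8,0.8],0],[[0,0,0],[0,1.8,0.8],0]]'

```text
t: 19.68
tool_pos: [0.5274, 0.0193, 0.0851]
ee_rot: [157.2, 0.0, 99.6]
force: [-2.0, -0.2, 2.9]
width: 0.003
gripper_force: 1.5
```

drive_tool --commands '[[[0,0,0],[0,1.8,0.8],0]]'

```text
t: 19.8
tool_pos: [0.5291, 0.0197, 0.0847]
ee_rot: [157.2, 0.0, 99.6]
force: [-1.2, -1.2, 1.4]
width: 0.0
gripper_force: 0.7
```

drive_tool --commands '[[[0,0,0],[0,1.8,0.8],0]]'

```text
t: 19.92
tool_pos: [0.5308, 0.0201, 0.0844]
ee_rot: [157.3, 0.0, 99.6]
force: [-1.0, -0.3, 0.9]
width: 0.004
gripper_force: 0.6
```

```bash
python3 -c "
from h import *;st()"
```

```text
19.925 [-62.2  -0.9  84.4] [157.27   0.    99.61] [-1.  -0.1  0.9]
```

drive_tool --commands '[[[0,0,0],[0,1.5,0.6],0]]'

```text
t: 20.05
tool_pos: [0.5324, 0.0203, 0.0844]
ee_rot: [157.3, 0.0, 99.6]
force: [-1.3, 0.0, 1.2]
width: 0.003
gripper_force: 0.5
```

drive_tool --commands '[[[0,0,0],[0,1.5,0.6],0]]'

```text
t: 20.18
tool_pos: [0.5339, 0.0206, 0.0844]
ee_rot: [157.3, 0.0, 99.6]
force: [-0.4, 0.1, -0.1]
width: 0.001
gripper_force: 0.3
```

drive_tool --commands '[[[0,0,0],[0,1,0.4],0]]'

```text
t: 20.3
tool_pos: [0.535, 0.0207, 0.0845]
ee_rot: [157.3, 0.0, 99.6]
force: [-0.4, -0.3, 0.1]
width: 0.005
gripper_force: 0.2
```

```bash
python3 - <<'E'
from h import *
st(); p,d=wshot("w8")
q,X,_=wcloud("w8"); J=jig(X)
for r in (215,221,227,231): print(r,[tuple(int(t) for t in J[r,u]) for u in range(250,310,3) if J[r,u,2]>80])
E
```

```text
20.3 [-58.   -0.9  84.5] [157.28   0.    99.61] [-0.4 -0.3  0.1]
215 [(-60, 10, 84), (-56, 11, 86), (-54, 11, 88), (-49, 10, 88), (-47, 10, 89), (-45, 10, 90), (-44, 10, 91), (-44, 12, 95), (-43, 12, 97), (-38, 10, 91), (-37, 10, 94)]
221 [(-66, 10, 92), (-64, 11, 94), (-62, 10, 92), (-60, 10, 92), (-123, 74, 242), (-58, 11, 96), (-56, 11, 97), (-50, 6, 88), (-50, 8, 92), (-49, 8, 94), (-49, 10, 98), (-47, 9, 97), (-45, 9, 98), (-44, 10, 100), (-42, 9, 100), (-40, 9, 99), (-38, 9, 100), (-36, 8, 100)]
227 [(-69, 11, 102), (-68, 11, 102), (-65, 9, 99), (-63, 9, 99), (-123, 74, 242), (-61, 10, 103), (-60, 10, 104), (-58, 10, 105), (-53, 6, 97), (-51, 7, 99), (-50, 7, 99), (-48, 7, 100), (-47, 7, 101), (-44, 6, 100), (-43, 6, 101), (-40, 5, 100), (-38, 5, 100), (-36, 5, 101), (-34, 5, 101)]
231 [(-71, 11, 106), (-69, 10, 106), (-67, 9, 104), (-65, 9, 105), (-65, 10, 108), (-64, 11, 110), (-62, 10, 109), (-61, 11, 111), (-59, 10, 110), (-52, 5, 100), (-50, 4, 99), (-48, 4, 100), (-46, 4, 100), (-44, 4, 101), (-43, 4, 102), (-41, 3, 101), (-38, 2, 100), (-36, 2, 100), (-35, 2, 102), (-31, 1, 99)]
```

drive_tool --commands '[[[0,0,0],[0,1.2,0.5],0]]'

```text
t: 20.48
tool_pos: [0.5361, 0.021, 0.0845]
ee_rot: [157.3, 0.0, 99.6]
force: [-0.7, -0.2, 0.9]
width: 0.006
gripper_force: 0.2
```

drive_tool --commands '[[[0,0,0],[0,1.2,0.5],0]]'

```text
t: 20.6
tool_pos: [0.5372, 0.0212, 0.0844]
ee_rot: [157.3, -0.0, 99.6]
force: [-2.0, -0.3, 0.9]
width: 0.001
gripper_force: 0.9
```

drive_tool --commands '[[[0,0,0],[0,1,0.4],0]]'

```text
t: 20.72
tool_pos: [0.5383, 0.0213, 0.0844]
ee_rot: [157.3, -0.0, 99.6]
force: [-2.2, 0.1, 1.4]
width: 0.006
gripper_force: 1.1
```

drive_tool --commands '[[[0,0,0],[0,1,0.4],0]]'

```text
t: 20.85
tool_pos: [0.5394, 0.0215, 0.0845]
ee_rot: [157.3, -0.0, 99.6]
force: [-2.0, -0.8, 0.1]
width: 0.007
gripper_force: 1.0
```

drive_tool --commands '[[[0,0,0],[0,1,0.4],0]]'

```text
t: 20.98
tool_pos: [0.5404, 0.0217, 0.0844]
ee_rot: [157.3, -0.0, 99.6]
force: [-2.5, -0.1, 2.3]
width: 0.008
gripper_force: 1.4
```

drive_tool --commands '[[[0,0,0],[0,1,0.4],0]]'

```text
t: 21.1
tool_pos: [0.5412, 0.0218, 0.0843]
ee_rot: [157.4, -0.0, 99.6]
force: [-5.7, -2.3, 4.2]
width: 0.003
gripper_force: 3.0
```

drive_tool --commands '[[[0,0,0],[0,0.8,0.3],0]]'

```text
t: 21.22
tool_pos: [0.5417, 0.022, 0.0843]
ee_rot: [157.4, -0.0, 99.6]
force: [-7.8, -1.5, 5.8]
width: 0.004
gripper_force: 4.1
```

drive_tool --commands '[[[0,0,0],[0,0.6,0.2],0]]'

```text
t: 21.35
tool_pos: [0.5421, 0.022, 0.0842]
ee_rot: [157.5, -0.0, 99.7]
force: [-9.1, -1.7, 6.3]
width: 0.002
gripper_force: 4.9
```

drive_tool --commands '[[[0,0,0],[0,-8,-2],0],[[0,0,0],[0,-25,-15],0],[[0,0,0],[-15,-25,-25],0],[[0,0,0],[-30,-20,-30],0],[[0,0,0],[-30,0,-10],0],[[0,0,0],[0,0,0],0]]'

```text
t: 22.1
tool_pos: [0.4541, -0.0709, 0.1317]
ee_rot: [157.1, 0.1, 99.4]
force: [-0.4, -0.2, 0.0]
width: 0.002
gripper_force: 0.0
```

```bash
python3 - <<'E'
from h import *
st(); p,d=wshot("w9")
q,X,_=wcloud("w9"); J=jig(X)
m=(J[...,0]>-70)&(J[...,0]<-20)&(abs(J[...,1])<15)&(J[...,2]>75)&(J[...,2]<110)
v,u=np.where(m); print(m.sum(),u.min(),u.max(),v.min(),v.max()); k=J[m]; t=k[k[:,2]>97]; print(t.mean(0),t.min(0),t.max(0))
h=J[(abs(J[...,0])<5)&(abs(J[...,1])<10)][:,2]; print(np.median(h))
cu,cv_=int(u.mean()),int(v.mean())
a=cv2.resize(p[max(0,cv_-50):cv_+50,cu-70:cu+70],(784,560),interpolation=cv2.INTER_CUBIC); cv2.imwrite("pics/w9.png",np.ascontiguousarray(a[:,:,::-1]))
E
```

```text
22.1 [-153.   -77.8  131.7] [1.5711e+02 1.0000e-01 9.9390e+01] [-0.5 -0.1  0. ]
704 346 377 94 122
[-39.50628751   0.237025   100.74727201] [-49.87371426 -11.63111767  97.04092175] [-25.20510514  12.71404391 104.52105374]
66.24033761317969
```

View pics/w9.png

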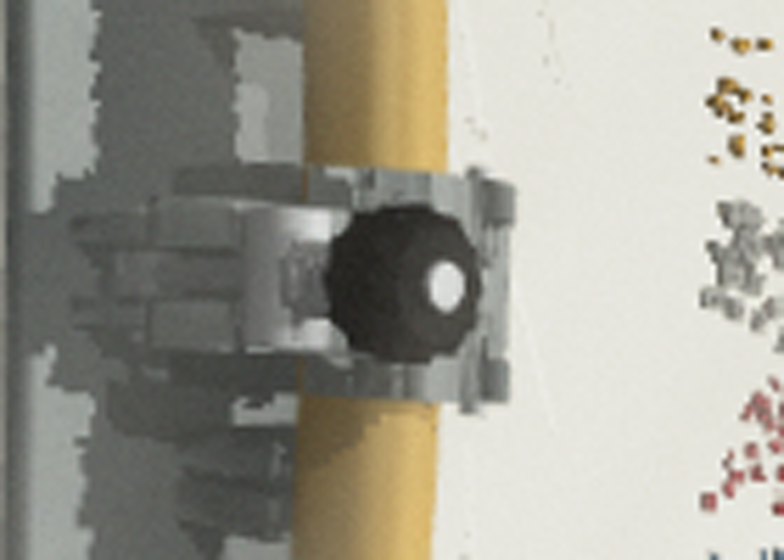

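```bash
python3 - <<'E'
from h import *
p,X,d=wcloud("w9"); J=jig(X)
cu=361;cv_=108
for y in (225,330,245,340): 
    r=int(58+y/5.6); print([tuple(int(t) for t in J[r,291+int(x/5.6)]) for x in range(150,345,12)])
h=cv2.cvtColor(p,cv2.COLOR_RGB2HSV); m=(h[...,0]>12)&(h[...,0]<32)&(h[...,1]>90)&(d>0)&(J[...,2]>40)&(J[...,2]<65)&(abs(J[...,0])<14)
print(np.percentile(J[m][:,1],[0,.5,99.5,100]))
E
```

```text
[(-42, 9, 28), (-55, 8, 49), (-52, 8, 51), (-51, 8, 52), (-49, 8, 54), (-49, 8, 56), (-47, 8, 57), (-45, 8, 58), (-41, 8, 56), (-44, 8, 64), (-44, 8, 67), (-43, 8, 68), (-42, 8, 70), (-40, 8, 71), (-38, 8, 72), (-36, 9, 72), (-20, 10, 58)]
[(-42, -9, 28), (-55, -9, 50), (-52, -9, 51), (-51, -9, 52), (-49, -8, 54), (-48, -8, 56), (-47, -8, 57), (-45, -8, 58), (-41, -8, 56), (-44, -8, 65), (-44, -8, 67), (-43, -8, 69), (-41, -8, 70), (-39, -7, 71), (-37, -7, 71), (-35, -7, 71), (-20, -8, 58)]
[(-42, 5, 27), (-55, 5, 49), (-52, 5, 50), (-51, 5, 52), (-49, 5, 53), (-48, 5, 55), (-47, 5, 57), (-45, 5, 58), (-42, 5, 56), (-44, 5, 64), (-43, 5, 66), (-43, 5, 69), (-41, 5, 69), (-40, 6, 71), (-39, 6, 73), (-38, 6, 75), (-48, 5, 90)]
[(-39, -12, 23), (-54, -11, 49), (-52, -11, 51), (-51, -10, 53), (-49, -10, 53), (-48, -10, 56), (-47, -10, 58), (-45, -10, 58), (-42, -10, 57), (-44, -10, 64), (-43, -10, 67), (-42, -10, 68), (-41, -9, 70), (-39, -9, 70), (-36, -9, 70), (-34, -9, 70), (-20, -10, 58)]
[-69.62553833 -68.90988514  88.4013289   89.49659446]
```

The barrel sits inside the lip (top at 72 mm, so its bottom is on the 56 mm seat). The bolt is upright, the cap is shut, and the tube's end is at −69.6 against the stop. The arm is clear, so I'll hand in.

```bash
python3 -c "
from cell import order; print(order.job_done())"
```

```text
the job is handed in; nothing more can be done
None
```

I handed the job in with the tube pressed against the stop (about 16 N), the clamp pressed shut (15–20 N down on the fork, with one reading of about 25 N in total counting sideways force) and the bolt upright with its barrel in the seat, but my first push on the knob peaked at about 37 N, over the 25 N limit, so it may be judged as forced.

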